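Load and start the block evaporator

ROBOT

A 6-joint arm with a two-finger parallel gripper is mounted at the origin on the work surface. World frame = base frame: x ahead of the robot, y to its left, z up, the work surface at z = 0. Lengths are in m, angles in rad, forces in N, time in s.
With the tool pointing down it reaches from about 0.275 to 0.875 m from the base axis. Payload 12.5 kg.
Tool frame: the origin (TCP) lies on the centre line of the jaws, within the pads' length; the fingertips stand r.finger_overhang ahead of it and the grasp point (between the pads) lies 3 mm ahead of it (r.finger_overhang is the distance from the TCP to the fingertips, in m); z points along the fingers, y is the line along which they close (so a half turn about z gives the same grasp; the last joint's range is limited). The gripper opens to 85 mm and grips with 20 to 120 N. Pads are 22 mm wide; open, the fingers measure 114 mm over their backs; the gripper's body (76 mm by 85 mm) begins 54 mm behind the grasp point. The pads swing forward as they close: fully open they stand 13 mm farther back than shut.
Start: joints at [1.019, 0.351, 1.652, -0, 1.139, -0.085], TCP at [0.247, 0.491, 0.217] pointing down, gripper open.
Joint ranges: [-2.75, 2.75], [-0.79, 2.1], [0.01, 2.65], [-1.57, 4.71], [0.07, 3.14], [-2.87, 2.87]. Speed limits (rad/s): [2.22, 2.22, 2.79, 3.14, 3.14, 3.14].

INTERFACE

Orientations are given as a unit quaternion [x, y, z, w].
In Python, from cell import r, optics gives the robot as it stands. The module is installed in compiled form; this text tells all that it offers. Calls block until the motion is done:
- r.move_to(position, orientation): joint-space move of the TCP to a pose.
- r.move_linear(position, rot=None, vel=0.15): straight line of the TCP; rot=None keeps the orientation; vel is the mean speed in m/s.
- r.set_joints(angles): joint-space move.
- r.set_gripper(opening, squeeze=None): opening from 0.0 (shut) to 1.0 (fully open); squeeze is the grip in N (None keeps the last); returns when the fingers have stopped.
- r.sleep(seconds).
- r.inverse_kinematics(position, orientation): joint angles nearest the present ones, or None.
- optics.get_image(name): name is "scene" or "top" or "wrist"; returns a dict with "pixels" (420x560x3 uint8, red, green, blue), "depth" (420x560 float32, m along the optical axis (not along the pixel's ray), 0 where there is no reading), "fx", "fy", "cx", "cy" (pixels), "camera_from_world" (4x4, takes a point from world to camera coordinates); the wrist camera has in their place "mount" (4x4, takes a point from camera to tool coordinates, whose origin is the TCP and whose axes are the flange's). Camera axes: x right, y down, z forward; pixel columns grow to the right and rows downward; lengths in m; the calibration is good to about 2 mm. A picture is of the moment at which its call begins: read the wrist's pose just before it.
A pose or a line that the arm cannot do raises r.PlanningError and nothing moves.
- r.hand_in(): hands the job in; it is judged then, once.
Readings, each from a call of its own:
- r.current_t(): time.
- r.current_q(): joint angles.
- r.current_qvel(): joint speeds.
- r.current_effort(): joint torques, N m.
- r.current_tool_pos(): TCP position.
- r.current_ee_rot(): TCP orientation.
- r.current_contact_force(): force on the tool from outside, world axes, zero at the start.
- r.current_torque(): the same for the moment, N m.
- r.current_opening(): opening from 0.0 (shut) to 1.0 (fully open).
- r.current_finger_force(): force on a finger pad.
Only numpy, scipy, OpenCV 4.12 (cv2) and the standard library are available. Lean on these libraries where they do the work, as an engineer would, in place of code of your own. Each camera call takes 0.05 s, during which the arm holds its last target. There are 200 camera calls.

TASK

Get the block evaporator on the bench ready and running: take the caps off all the vials that still have one and set each cap down in a pocket of its own in the cap tray, then lay a cover plate on each of the two blocks and press it right down past the spring catches at both ends so that it sits level on its ledges. When that is done, press the start button on the front of the evaporator. Leave the other things on the bench where they are.

Things in the scene. Friction and masses are not known exactly. Their poses are not given: they have to be found in the camera images.
- evaporator: Fixed block evaporator, 285 mm (x) by 250 mm, white housing 58 mm high, grey front console 45 mm high. Origin: on the bench under its centre; x points from console to back. On it two aluminium blocks side by side, each 198 mm (x) by 94 mm (y), centred on (35, -56) and (35, +56) mm, deck 90 mm above the bench; at each block's two ends a ledge 35 mm long rises to 111 mm
- seat0 (a point): -y block: centre of the cover's place, at ledge height (111 mm above the bench), axes as the evaporator's; a seated cover's origin is here, long side along x, either way round. On the ledges steel side cheeks and end catch housings guide the cover with about 1 mm of play all round: upright for 20 mm over the ledge, then sloping outwards 5 mm as a lead-in to 29 mm over the ledge
- seat1 (a point): The same for the +y block. From each end catch housing a sprung steel ball (7 mm radius) stands 3 mm in over the cover's end edge: a cover merely laid in rests on both balls about 15 mm above the ledges; pushed down with some 6 to 15 N, on its handle or near each end in turn, it snaps past the balls (often one end first), which then hold it down. A capped vial keeps it from going down
- vial0 (a point): Centre of the mouth of the glass vial at the front (-x) of the -y block, 108 mm above the bench. Six vials are fixed in the blocks, three in a row per block: one at its centre, one 42 mm before and one 42 mm behind it along x; their necks (25 mm diameter) stand 18 mm over the deck, below the ledges. With a cap on, the cap's middle is 4 mm below the mouth and the cap's top 8 mm above it
- cap0: Black round vial cap, loose, 36 mm diameter, 24 mm high, open below (a 30 mm bore, 16 mm deep, goes loosely over the vial's neck), 20 g. Origin: the middle of the cap, 12 mm from either face; z points to its closed top. At the start each cap sits on a vial; four to six of the six caps are present, the other vials are already open
- cap1: Black round vial cap, loose, 36 mm diameter, 24 mm high, open below (a 30 mm bore, 16 mm deep, goes loosely over the vial's neck), 20 g. Origin: the middle of the cap, 12 mm from either face; z points to its closed top. At the start each cap sits on a vial; four to six of the six caps are present, the other vials are already open
- cap2: Black round vial cap, loose, 36 mm diameter, 24 mm high, open below (a 30 mm bore, 16 mm deep, goes loosely over the vial's neck), 20 g. Origin: the middle of the cap, 12 mm from either face; z points to its closed top. At the start each cap sits on a vial; four to six of the six caps are present, the other vials are already open
- cap3: Black round vial cap, loose, 36 mm diameter, 24 mm high, open below (a 30 mm bore, 16 mm deep, goes loosely over the vial's neck), 20 g. Origin: the middle of the cap, 12 mm from either face; z points to its closed top. At the start each cap sits on a vial; four to six of the six caps are present, the other vials are already open
- cap4: Black round vial cap, loose, 36 mm diameter, 24 mm high, open below (a 30 mm bore, 16 mm deep, goes loosely over the vial's neck), 20 g. Origin: the middle of the cap, 12 mm from either face; z points to its closed top. At the start each cap sits on a vial; four to six of the six caps are present, the other vials are already open
- cap5: Black round vial cap, loose, 36 mm diameter, 24 mm high, open below (a 30 mm bore, 16 mm deep, goes loosely over the vial's neck), 20 g. Origin: the middle of the cap, 12 mm from either face; z points to its closed top. At the start each cap sits on a vial; four to six of the six caps are present, the other vials are already open
- cover0: Loose flat cover plate of aluminium with dark vent slots, 164 mm (x) by 74 mm (y) by 4 mm, about 180 g. Origin: centre of its underside. Over its middle runs a black handle bar along x, 60 mm long, 14 mm wide (y) and 12 mm high, on two posts: its top is 36 mm and its underside 24 mm above the plate's underside. At the start it lies flat on the bench; both covers are alike and fit either block
- cover1: Loose flat cover plate of aluminium with dark vent slots, 164 mm (x) by 74 mm (y) by 4 mm, about 180 g. Origin: centre of its underside. Over its middle runs a black handle bar along x, 60 mm long, 14 mm wide (y) and 12 mm high, on two posts: its top is 36 mm and its underside 24 mm above the plate's underside. At the start it lies flat on the bench; both covers are alike and fit either block
- captray: White cap tray, fixed on the bench, 151 mm (x) by 124 mm (y) by 16 mm. Origin: centre of its underside. Six shallow pockets in two rows of three along x, each 45 (x) by 48 (y) mm and 6 mm deep, 49 mm apart in x and 68 mm in y; dark floors, walls 4 mm thick, 20 mm between the rows; pocket floors 10 mm above the bench
- pocket0 (a point): Centre of the floor of the pocket at x = -49, y = -34 mm of the tray, 10 mm above the bench; axes as the tray's
- pocket1 (a point): The same for the pocket at x = 0, y = -34 mm
- pocket2 (a point): The same for the pocket at x = 49, y = -34 mm
- pocket3 (a point): The same for the pocket at x = -49, y = 34 mm
- pocket4 (a point): The same for the pocket at x = 0, y = 34 mm
- pocket5 (a point): The same for the pocket at x = 49, y = 34 mm
- start (a joint): Start button: 0 when out, 0.006 m when fully pressed (5 N); it springs back
- start_top (a point): Centre of the top of the round start button (28 mm diameter), on the console of the evaporator, 63 mm above the bench; it is pressed straight down
- beaker: Glass beaker, 70 mm diameter, 90 mm high, loose; leave it alone. Origin: centre of its underside
- tipbox: Closed pipette tip box with a blue base, 80 x 122 x 84 mm, loose; leave it alone. Origin: centre of its underside
- tipbox2: Closed pipette tip box with a pale yellow base, 80 x 122 x 84 mm, loose; leave it alone. Origin: centre of its underside
There are look-alikes about, which are no part of the job. Leave any orange or yellow look-alike of the cap4 alone.

How it is judged:
By the outcome, as a careful person would: the job done as asked, in the order asked, and still so for the second after the job is handed in, with the robot touching nothing.
Of cap0, cap1, cap2, cap3, cap4, cap5 only 4 to 6 are there at a start; the rules pass over those that are not, and their reading is None.
At some moment in a run one of cover0, cover1 may be knocked a few centimetres aside while the robot is not near it.
Once in a run the grip may slacken for a moment while it holds something.
It also fails if it takes over 192 s, if anything falls off the work surface, if the arm or the gripper's body presses on something with over 40 N, if the wrist force passes 120 N, or if a joint passes its speed limit or range.

## Working session

There is one attempt and no reset: what is moved stays moved. The work goes in short steps, each a Python script; the robot and the scene stay as the last script left them, time stands still between calls to the robot, and variables do not carry over. Pictures are saved under pics/ and viewed, at most 14 in all, crops included, and the job is handed in when it is done.

```bash
mkdir -p pics
cat > h.py <<'E'
import numpy as np, cv2
from cell import r, optics
def save(n,f,im=None):
    im=im or optics.get_image(n); cv2.imwrite('pics/'+f,im['pixels'][:,:,::-1]); return im
def wfc(im,pose=None):
    if 'camera_from_world' in im: return np.linalg.inv(im['camera_from_world'])
    return pose@im['mount']
def cloud(im,T):
    d=im['depth'].astype(float); v,u=np.mgrid[:d.shape[0],:d.shape[1]]
    P=np.stack([(u-im['cx'])/im['fx']*d,(v-im['cy'])/im['fy']*d,d],-1)
    W=P@T[:3,:3].T+T[:3,3]; W[d<=0]=np.nan; return W
def ray(im,T,u,v,z):
    d=T[:3,:3]@np.array([(u-im['cx'])/im['fx'],(v-im['cy'])/im['fy'],1.]); return T[:3,3]+d*(z-T[2,3])/d[2]
E
python3 - <<'E'
from h import *
for n in ('top','scene'):
    im=save(n,n+'0.png'); np.savez(n+'0.npz',**im)
    T=wfc(im); print(n,im['fx'],im['cx'],im['cy'],T.round(3).tolist())
print(r.finger_overhang,r.current_tool_pos(),r.current_ee_rot(),r.current_t())
print(np.array(optics.get_image('wrist')['mount']).round(3))
E
```

```text
top 402.0900418507529 275.8762453021258 207.88393860636745 [[-0.022, -0.98, 0.199, 0.375], [-1.0, 0.022, -0.004, 0.094], [-0.001, -0.199, -0.98, 1.088], [0.0, 0.0, 0.0, 1.0]]
scene 441.4496159584903 279.02393449810126 208.95057869826817 [[-0.724, 0.439, -0.533, 1.149], [0.69, 0.456, -0.562, 0.747], [-0.004, -0.774, -0.633, 0.822], [0.0, 0.0, 0.0, 1.0]]
0.022 [0.24731972 0.49091095 0.21661327] [ 2.31262083e-01  9.72891348e-01 -4.95725372e-04 -1.66147799e-04] 0.1
[[-0.001 -0.955 -0.295  0.075]
 [ 1.    -0.001 -0.     0.   ]
 [ 0.    -0.295  0.955 -0.157]
 [ 0.     0.     0.     1.   ]]
```

View pics/top0.png

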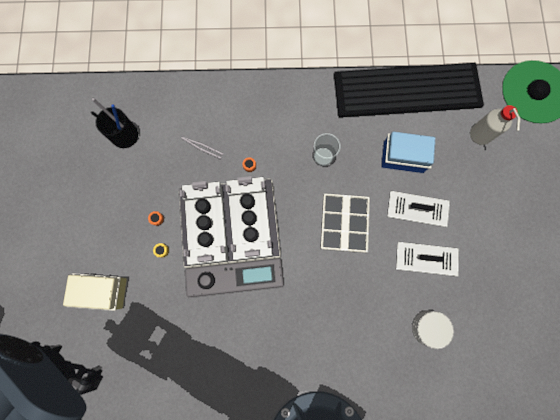

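View pics/scene0.png

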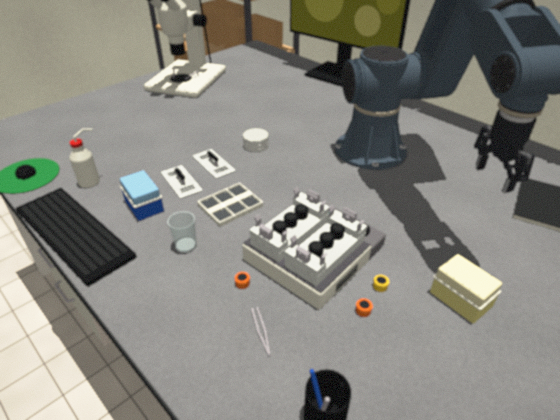

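The top view shows the evaporator around px (230,240) with six dark blobs (caps or vials) at (204..250, 201..239), and the tray at (345,223). The covers are at (419,208) and (428,258), and the start button is at (206,281). Next I'll take closer wrist views.

```bash
cat >> h.py <<'E'
from scipy.spatial.transform import Rotation as R
def pose():
    T=np.eye(4); T[:3,:3]=R.from_quat(r.current_ee_rot()).as_matrix(); T[:3,3]=r.current_tool_pos(); return T
def down(yaw):
    # tool x axis at world yaw, z down
    c,s=np.cos(yaw),np.sin(yaw)
    return R.from_matrix(np.array([[c,s,0],[s,-c,0],[0,0,-1]])).as_quat()
def look(f=None):
    p=pose(); im=optics.get_image('wrist'); T=wfc(im,p)
    if f: save('wrist',f+'.png',im); np.savez(f+'.npz',T=T,**im)
    return im,T
E
python3 - <<'E'
from h import *
im=dict(np.load('top0.npz')); T=wfc(im); W=cloud(im,T)
for n,u,v in [('c',204,206),('c',204,222),('c',205,239),('c',247,201),('c',249,218),('c',250,234),('but',206,281),('tray',345,223),('cov',419,208),('cov',428,258),('evap',230,240)]:
    print(n,W[v,u].round(3), W[v-2:v+3,u-2:u+3,2].round(3).min(),W[v-2:v+3,u-2:u+3,2].max().round(3))
def go(x,y,z,yaw,f):
    r.move_to([x,y,z],down(yaw)); return look(f)
for i,(x,y,z) in enumerate([(.45,.2,.33),(.45,.14,.33),(.45,-.1,.33),(.45,-.16,.33)]):
    try:
        im,T=go(x,y,z,0,f'w{i}'); print(i,r.current_tool_pos().round(3),T[:3,3].round(3),im['fx'],r.current_q().round(2),r.current_t())
    except r.PlanningError as e: print(i,e)
a=[cv2.imread(f'pics/w{i}.png') for i in range(4)]
cv2.imwrite('pics/m.png',cv2.resize(np.vstack([np.hstack([a[0],a[1]]),np.hstack([a[2],a[3]])]),(800,600)))
E
```

```text
c [0.581 0.268 0.117] 0.114 0.12
c [0.541 0.268 0.115] 0.113 0.12
c [0.499 0.265 0.114] 0.114 0.121
c [0.591 0.162 0.119] 0.114 0.12
c [0.548 0.157 0.117] 0.114 0.121
c [0.509 0.155 0.116] 0.114 0.123
but [0.4   0.27  0.063] 0.063 0.071
tray [ 0.547 -0.095  0.015] 0.012 0.02
cov [ 0.58  -0.292  0.036] 0.001 0.042
cov [ 0.447 -0.302  0.037] nan nan
evap [0.502 0.21  0.06 ] 0.057 0.093
0 [0.45 0.2  0.33] [0.525 0.201 0.486] 333.1900022020139 [0.32 0.15 1.64 0.   1.36 1.89] 1.925
1 [0.45 0.14 0.33] [0.525 0.14  0.487] 333.1900022020139 [0.2  0.1  1.68 0.   1.35 1.77] 2.325
2 [ 0.45  -0.099  0.33 ] [ 0.526 -0.098  0.487] 333.1900022020139 [-0.32  0.08  1.71  0.    1.35  1.25] 3.325
3 [ 0.45  -0.159  0.33 ] [ 0.526 -0.159  0.486] 333.1900022020139 [-0.44  0.12  1.67  0.    1.35  1.13] 3.725
```

View pics/m.png

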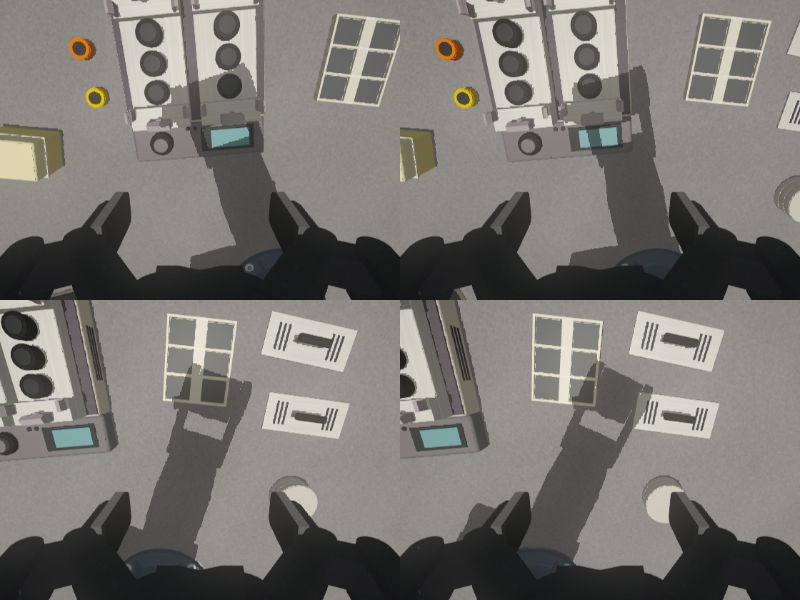

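The wrist views show all six caps in place: left row at (150,30), (153,63), (157,92) and right row at (228,25), (229,56), (229,86) in the first panel. They also show the tray, the two covers right of it and the start button at (162,143). Next I'll measure each of these.

```bash
cat >> h.py <<'E'
def blobs(mask,W,amin):
    """contour -> world points of each blob big enough"""
    cs,_=cv2.findContours(mask.astype(np.uint8),cv2.RETR_EXTERNAL,cv2.CHAIN_APPROX_NONE)
    return [c for c in cs if cv2.contourArea(c)>amin]
def onplane(im,T,c,z):
    return np.array([ray(im,T,u,v,z)[:2] for u,v in c.reshape(-1,2)])
def rect(P):
    (x,y),(w,h),a=cv2.minAreaRect((P*1000).astype(np.float32))
    if w<h: w,h,a=h,w,a+90
    return x/1000,y/1000,w,h,(a+90)%180-90
E
python3 - <<'E'
from h import *
def L(f): d=dict(np.load(f)); return d,(d['T'] if 'T' in d else wfc(d))
views=[L('top0.npz')]
for i,(x,y,z) in enumerate([(.5,.2,.3),(.47,.24,.32)]):
    r.move_to([x,y,z],down(0)); look(f'e{i}'); views.append(L(f'e{i}.npz'))
for im,T in views:
    W=cloud(im,T); g=im['pixels'].max(2)
    m=(g<95)&(W[...,2]>.105)&(W[...,2]<.135)&(abs(W[...,0]-.545)<.09)&(abs(W[...,1]-.21)<.1)
    m=cv2.morphologyEx(m.astype(np.uint8),cv2.MORPH_OPEN,np.ones((3,3)))
    print('caps')
    for c in blobs(m,W,20):
        P=cv2.drawContours(np.zeros_like(m),[c],-1,1,-1)>0; P&=(m>0)
        zt=np.nanmedian(W[P][:,2]); Q=W[P&(abs(W[...,2]-zt)<.005)][:,:2]
        (a,b),rad=cv2.minEnclosingCircle((Q*1000).astype(np.float32)); print(round(a,1),round(b,1),'r',round(rad,1),'z',round(zt*1000,1),np.round(Q.mean(0)*1000,1))
for im,T in views[:1]+[L('w2.npz'),L('w3.npz')]:
    W=cloud(im,T); Z=W[...,2]; 
    m=(Z>.0125)&(Z<.022)&(abs(W[...,0]-.545)<.12)&(abs(W[...,1]+.095)<.095)
    m=cv2.morphologyEx(m.astype(np.uint8),cv2.MORPH_OPEN,np.ones((2,2)))
    cs=blobs(m,W,200); 
    if cs:
        c=max(cs,key=cv2.contourArea); print('tray',np.round(rect(onplane(im,T,c,.016)),3),'z',np.median(Z[(m>0)]).round(4))
    print('floor',np.round(np.nanstd(Z[W[...,0]>.7]),4) if (W[...,0]>.7).any() else '')
    h=im['pixels'].astype(int)
    m=(h.min(2)>185)&(Z<.02)&(W[...,1]<-.2)&(W[...,0]>.38)&(W[...,1]>-.42)
    m=cv2.morphologyEx(m.astype(np.uint8),cv2.MORPH_CLOSE,np.ones((3,3)))
    for c in blobs(m,W,200):
        print('cover',np.round(rect(onplane(im,T,c,.004)),3),'z',np.median(Z[m>0]).round(4))
    m=(h.max(2)<95)&(Z>.028)&(Z<.045)&(W[...,1]<-.2)&(W[...,0]>.38)&(W[...,1]>-.42)
    for c in blobs(m,W,15):
        print('handle',np.round(rect(onplane(im,T,c,.036)),3),'z',np.median(Z[m>0]).round(4))
E
```

```text
caps
500.3 265.9 r 17.2 z 116.5 [500.3 265.5]
509.7 154.9 r 17.2 z 116.7 [509.3 155.1]
541.8 269.9 r 17.0 z 117.0 [541.6 269.2]
551.3 159.2 r 17.4 z 116.6 [550.5 158.7]
584.1 273.7 r 18.5 z 116.5 [583.5 273.4]
594.2 163.4 r 18.6 z 116.4 [593.3 162.6]
caps
502.3 266.9 r 18.9 z 115.6 [503.3 266. ]
512.2 155.8 r 18.7 z 115.7 [512.9 156.1]
544.1 270.5 r 18.6 z 115.4 [545.2 269.1]
553.9 159.1 r 18.8 z 115.8 [554.1 159.6]
585.6 273.9 r 18.5 z 115.4 [585.8 272.7]
595.2 163.0 r 18.4 z 115.6 [594.9 163.3]
caps
502.5 267.2 r 18.7 z 115.8 [502.9 266.9]
511.8 156.2 r 18.6 z 115.8 [512.4 156.7]
543.9 270.6 r 18.4 z 115.4 [543.8 269.6]
554.0 159.3 r 18.7 z 115.8 [553.6 160.1]
585.4 274.1 r 18.3 z 115.5 [585.3 273.4]
595.6 163.1 r 18.6 z 115.7 [594.5 162.9]
tray [ 5.47000e-01 -1.03000e-01  1.51401e+02  6.18380e+01 -6.12600e+00] z nan
floor 0.371
cover [  0.448  -0.311 162.135  73.753  82.84 ] z nan
cover [  0.586  -0.301 164.325  73.034  78.683] z nan
cover [ 1.13300e+00 -1.44000e-01  2.22206e+02  1.32180e+02  4.52000e-01] z nan
handle [ 0.447 -0.309 59.942 12.12  82.349] z 0.036
handle [ 0.584 -0.3   58.721 12.706 78.95 ] z 0.036
handle [  0.708  -0.25  135.734  59.23   51.804] z 0.036
tray [ 5.51000e-01 -9.70000e-02  1.51099e+02  1.23981e+02 -5.66500e+00] z nan
floor 
cover [  0.45   -0.312 162.993  74.106  82.27 ] z nan
cover [  0.587  -0.301 163.116  73.282  78.575] z nan
handle [ 0.451 -0.31  61.439 13.213 82.625] z 0.0354
handle [ 0.586 -0.299 61.038 14.047 78.985] z 0.0354
tray [ 5.51000e-01 -9.70000e-02  1.50996e+02  1.24010e+02 -5.68300e+00] z nan
floor 
cover [  0.45   -0.314 158.943  74.105  82.289] z nan
cover [  0.587  -0.301 163.015  73.292  78.659] z nan
handle [ 0.451 -0.311 60.767 13.135 82.269] z 0.0354
handle [ 0.586 -0.3   60.409 13.701 78.709] z 0.0354
```

View pics/e0.png

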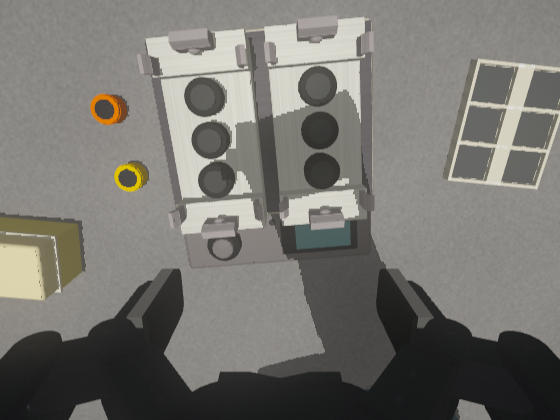

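Evaporator yaw is about +5°, with all six caps at z≈0.116. The tray is at (0.551,-0.097), yaw -5.7°. I'll move the caps now, starting with one as a test.

```bash
cat >> h.py <<'E'
def rot2(a): c,s=np.cos(a),np.sin(a); return np.array([[c,-s],[s,c]])
EY=np.radians(4.9); TY=np.radians(-5.68); TC=np.array([.551,-.097])
CAPS=np.array([[502.4,267.0],[544,270.5],[585.5,273.9],[512,156],[554,159.2],[595.4,163]])/1000
PK=[TC+rot2(TY)@np.array([x,y]) for y in (.034,-.034) for x in (-.049,0,.049)]
def cap(c,p):
    q=down(EY); r.set_gripper(.72,30)
    r.move_to([*c,.2],q); r.move_linear([*c,.122],vel=.2)
    r.set_gripper(.2,30); o0=r.current_opening(); r.move_linear([*c,.2],vel=.2); o1=r.current_opening()
    if o1<.3: return 'missed',o0,o1
    r.move_to([*p,.2],down(TY)); o2=r.current_opening(); f2=r.current_finger_force()
    r.move_linear([*p,.06],vel=.25); r.move_linear([*p,.0415],vel=.06); o3=r.current_opening(); fz=r.current_contact_force()
    r.set_gripper(.58); r.move_linear([*p,.11],vel=.2)
    return np.round([o0,o1,o2,o3],3),np.round(f2,1),np.round(fz,1),r.current_t()
E
python3 - <<'E'
from h import *
print(cap(CAPS[0],PK[3])); p=r.current_tool_pos()
r.move_to([.45,-.1,.3],down(0)); look('p0')
E
```

```text
('missed', 0.1984672092645692, 0.19613557513164107)
```

View pics/p0.png

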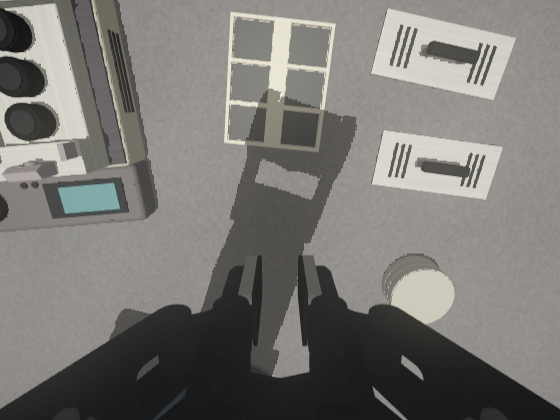

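The grasp missed and the gripper closed to 0.2. I'll look at the evaporator again.

Run:
```python
from h import *
r.move_to([.47,.24,.3],down(0)); im,T=look('e3'); print(r.current_t())
W=cloud(im,T); g=im['pixels'].max(2)
m=(g<95)&(W[...,2]>.075)&(W[...,2]<.135)&(abs(W[...,0]-.545)<.09)&(abs(W[...,1]-.21)<.1)
m=cv2.morphologyEx(m.astype(np.uint8),cv2.MORPH_OPEN,np.ones((3,3)))
for c in blobs(m,W,20):
    P=cv2.drawContours(np.zeros_like(m),[c],-1,1,-1)>0; P&=(m>0); zt=np.nanpercentile(W[P][:,2],80); Q=W[P&(abs(W[...,2]-zt)<.005)][:,:2]
    (a,b),rad=cv2.minEnclosingCircle((Q*1000).astype(np.float32)); print(round(a,1),round(b,1),'r',round(rad,1),'z',round(zt*1000,1))
```

```text
10.8583
502.4 267.2 r 18.7 z 116.4
512.0 155.8 r 18.7 z 116.5
544.0 270.6 r 18.4 z 116.2
553.9 159.3 r 18.7 z 116.6
585.1 274.2 r 18.4 z 116.2
595.3 162.9 r 18.6 z 116.6
```

View pics/e3.png

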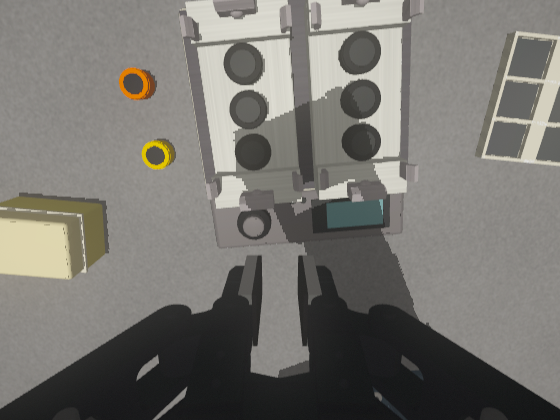

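Run:
```python
from h import *
for f in ('e3','e0'):
    d=dict(np.load(f+'.npz')); C=cloud(d,d['mount'])
    P=C[240:400].reshape(-1,3); P=P[(abs(P[:,1])<.07)&(P[:,2]<.06)&(P[:,2]>-.12)&(abs(P[:,0])<.04)]
    i=np.argsort(-P[:,2])[:400]; print(f,P[i[[0,20,100,399]]].round(4).tolist())
    for u,v in [(255,258),(305,258),(250,300),(308,300)]: print(C[v,u].round(4))
```

```text
e3 [[0.0102, -0.009, -0.0156], [0.0069, -0.009, -0.0172], [-0.0031, -0.009, -0.0194], [0.0119, -0.0094, -0.0243]]
[ 0.0113 -0.0113 -0.0211]
[ 0.0112  0.0109 -0.0209]
[ 0.0091 -0.0111 -0.0514]
[ 0.0087  0.0099 -0.0508]
e0 [[0.0073, -0.0438, -0.0257], [-0.0075, -0.0433, -0.0273], [0.0023, 0.0419, -0.0291], [0.0111, 0.0473, -0.0323]]
[-0.12   -0.0337  0.257 ]
[-0.1199  0.0342  0.2565]
[-0.2122 -0.0466  0.3   ]
[-0.2129  0.0441  0.3009]
```

The depth image puts the fingertips about 16 mm behind the TCP, which contradicts the stated 22 mm overhang but fits the miss. I'll settle it with a gentle touch on bare bench.

Run:
```python
from h import *
r.set_gripper(.42)
r.move_to([.42,.04,.1],down(0)); r.move_linear([.42,.04,.034],vel=.15)
f0=r.current_contact_force()[2]; z=.034
while z>-.03:
    z-=.002; r.move_linear([.42,.04,z],vel=.04); f=r.current_contact_force()[2]-f0
    if abs(f)>2: break
print('contact TCP z',r.current_tool_pos(),'cmd',z,'F',f,r.current_t())
r.move_linear([.42,.04,.1],vel=.2)
im,T=look('t'); C=cloud(im,im['mount']); P=C[240:400].reshape(-1,3); P=P[(abs(P[:,1])<.07)&(P[:,2]<.06)&(P[:,2]>-.12)&(abs(P[:,0])<.04)]; print(np.sort(P[:,2])[-5:])
```

```text
contact TCP z [ 0.42026024  0.04007941 -0.01159874] cmd -0.012000000000000014 F 12.442541495224695 18.6333
[0.05964068 0.05968166 0.05970928 0.05976715 0.05993081]
```

Contact confirms it: at opening 0.42 the tips are 11.5 mm above the TCP reading. I'll correct the heights and retry.

```bash
sed -i 's/,\.2\],q)/,.15],q)/; s/\.122\],vel=.2/.0885],vel=.2/; s/\[\*c,\.2\],vel/[*c,.165],vel/; s/\[\*p,\.2\],down/[*p,.15],down/; s/\[\*p,\.06\],vel=.25/[*p,.025],vel=.25/; s/\.0415\]/.0075]/; s/\[\*p,\.11\]/[*p,.08]/' h.py; grep -n "def cap" -A10 h.py
python3 - <<'E'
from h import *
r.move_to([.42,.2,.16],down(0))
print(cap(CAPS[0],PK[3]))
r.move_to([.45,-.06,.26],down(0)); look('p1'); print(r.current_t())
E
```

```text
39:def cap(c,p):
40-    q=down(EY); r.set_gripper(.72,30)
41-    r.move_to([*c,.15],q); r.move_linear([*c,.0885],vel=.2)
42-    r.set_gripper(.2,30); o0=r.current_opening(); r.move_linear([*c,.165],vel=.2); o1=r.current_opening()
43-    if o1<.3: return 'missed',o0,o1
44-    r.move_to([*p,.15],down(TY)); o2=r.current_opening(); f2=r.current_finger_force()
45-    r.move_linear([*p,.025],vel=.25); r.move_linear([*p,.0075],vel=.06); o3=r.current_opening(); fz=r.current_contact_force()
46-    r.set_gripper(.58); r.move_linear([*p,.08],vel=.2)
47-    return np.round([o0,o1,o2,o3],3),np.round(f2,1),np.round(fz,1),r.current_t()
(array([0.402, 0.403, 0.403, 0.402]), np.float64(30.1), array([-0.6,  0.5,  0.1]), 25.7)
26.5583
```

View pics/p1.png

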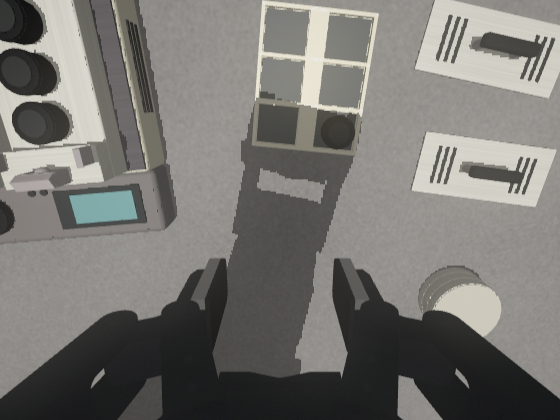

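The cap sits well inside its pocket at px (338,131). Five more to move.

Run:
```python
from h import *
for c,p in ((1,4),(2,5),(3,0),(4,1),(5,2)):
    a=cap(CAPS[c],PK[p]); print(c,a)
    if a[0] is 'missed' or min(a[0])<.36 or max(a[0])>.45: break
r.move_to([.45,-.06,.26],down(0)); look('p2'); print(r.current_t())
```

```text
1 (array([0.4  , 0.401, 0.401, 0.403]), np.float64(30.1), array([ 0.3,  0.2, -0.7]), 32.9333)
2 (array([0.405, 0.406, 0.409, 0.404]), np.float64(30.6), array([ 0.1, -0.3,  1.4]), 39.5083)
3 (array([0.406, 0.405, 0.404, 0.403]), np.float64(30.2), array([ 0.2,  0.3, -0.9]), 45.0917)
4 (array([0.407, 0.402, 0.403, 0.403]), np.float64(30.3), array([ 0.1, -0.7,  0.1]), 50.4333)
5 (array([0.405, 0.404, 0.398, 0.401]), np.float64(30.2), array([ 0.2,  0.6, -0.5]), 55.8417)
56.8333<stdin>:4: SyntaxWarning: "is" with 'str' literal. Did you mean "=="?
```

View pics/p2.png

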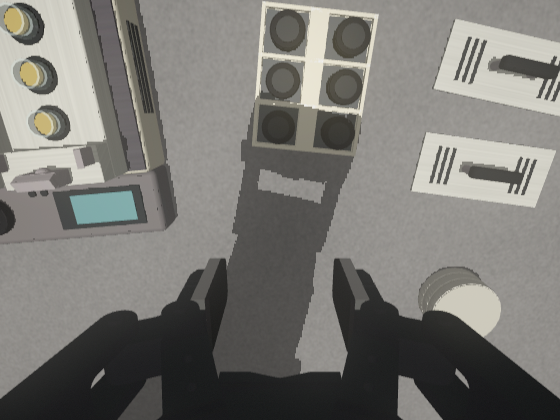

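All six caps are in pockets. The far cover has been knocked towards -y. I'll re-measure the covers and fit the block pose from the vials and ledges.

```bash
cat >> h.py <<'E'
def covers(im,T):
    W=cloud(im,T); Z=W[...,2]; h=im['pixels'].astype(int); reg=(W[...,1]<-.19)&(W[...,0]>.36)&(W[...,1]>-.45)&(W[...,0]<.72)
    m=cv2.morphologyEx(((h.min(2)>150)&(Z<.02)&reg).astype(np.uint8),cv2.MORPH_CLOSE,np.ones((5,5)))
    a=[np.round(rect(onplane(im,T,c,.004)),4).tolist() for c in blobs(m,W,800)]
    m=(h.max(2)<110)&(Z>.028)&(Z<.045)&reg
    b=[np.round(rect(onplane(im,T,c,.0357)),4).tolist()+[float(np.nanmedian(Z[m]).round(4))] for c in blobs(m,W,100)]
    return a,b
E
python3 - <<'E'
from h import *
print('fit from caps')
v=np.array([[x,y] for y in (.056,-.056) for x in (-.042,0,.042)])
c=CAPS.mean(0); D=CAPS-c; a=np.arctan2((v[:,0]*D[:,1]-v[:,1]*D[:,0]).sum(),(v*D).sum()); print(c.round(4),np.degrees(a),((D-v@rot2(a).T)*1000).round(1).tolist())
r.move_to([.45,-.27,.3],down(0)); x=look('c0'); print(covers(*x))
r.move_to([.48,-.3,.3],down(0)); x=look('c1'); print(covers(*x))
for i,p in enumerate([(.49,.215,.26),(.45,.19,.28)]):
    r.move_to(p,down(0)); im,T=look(f'v{i}'); W=cloud(im,T); h=im['pixels'].astype(int)
    reg=(abs(W[...,0]-.55)<.13)&(abs(W[...,1]-.21)<.13)
    Q=(W-[*c,0]); X=Q[...,0]*np.cos(a)+Q[...,1]*np.sin(a); Y=-Q[...,0]*np.sin(a)+Q[...,1]*np.cos(a); Z=W[...,2]
    m=(h[...,0]-h[...,2]>40)&reg
    for cc in blobs(m,W,20):
        for z in (.09,.108):
            (x,y),rad=cv2.minEnclosingCircle((onplane(im,T,cc,z)*1000).astype(np.float32)); print('vial z',z,round(x,1),round(y,1),round(rad,1),end=' | ')
        u,w=cc.reshape(-1,2).mean(0).astype(int); print(W[w,u].round(4))
    for s in (1,-1):
        for e in (1,-1):
            k=(h.min(2)>110)&(abs(Z-.111)<.004)&(Y*s>0)&(X*e>.05)&reg
            if k.sum()>50: print(s,e,'X',np.percentile(X[k],[1,99]).round(4),'Y',np.percentile(Y[k],[1,99]).round(4),np.median(Z[k]).round(4),k.sum())
print(r.current_t())
E
```

```text
fit from caps
[0.5489 0.2149] 4.9812100578299825 [[0.2, -0.1], [-0.0, -0.2], [-0.4, -0.5], [0.1, 0.5], [0.3, 0.1], [-0.2, 0.2]]
([[0.4355, -0.2676, 85.1814, 37.2316, 67.1467], [0.4435, -0.3593, 74.8289, 69.1305, -7.6844], [0.5666, -0.3258, 163.7714, 74.705, 78.6791]], [[0.4514, -0.312, 59.6814, 14.5613, 82.2998, 0.0353], [0.5662, -0.3251, 59.3009, 13.3388, 78.4642, 0.0353]])
([[0.4701, -0.2969, 106.3848, 42.4772, 79.1286], [0.5197, -0.3199, 316.3189, 258.1086, -0.0393]], [[0.4518, -0.3124, 59.0821, 14.7278, 82.1908, 0.0353], [0.5669, -0.3254, 58.9358, 13.27, 78.642, 0.0353]])
vial z 0.09 499.3 269.8 10.0 | vial z 0.108 503.0 266.7 9.5 | [0.5015 0.2684 0.0986]
vial z 0.09 509.9 153.6 9.7 | vial z 0.108 513.0 157.0 9.1 | [0.512  0.1556 0.0985]
vial z 0.09 542.9 273.0 10.2 | vial z 0.108 544.2 269.8 9.6 | [0.5441 0.2718 0.0989]
vial z 0.09 553.0 157.1 9.6 | vial z 0.108 553.7 160.3 9.0 | [0.5537 0.1586 0.0981]
vial z 0.09 586.5 277.1 10.3 | vial z 0.108 585.4 273.7 9.7 | [0.5867 0.2755 0.1   ]
vial z 0.09 596.5 160.7 10.4 | vial z 0.108 594.8 163.7 9.8 | [0.5964 0.1629 0.0999]
1 1 X [0.
[... 244 characters left out ...]
al z 0.108 502.4 265.9 9.7 | [0.5029 0.268  0.1009]
vial z 0.09 511.1 154.3 9.6 | vial z 0.108 511.8 156.1 9.1 | [0.5121 0.1557 0.0995]
vial z 0.09 544.7 273.9 10.2 | vial z 0.108 543.7 269.5 9.7 | [0.5447 0.2722 0.0988]
vial z 0.09 554.5 158.0 10.4 | vial z 0.108 553.0 159.7 9.9 | [0.5542 0.1598 0.0995]
vial z 0.09 588.4 277.9 10.2 | vial z 0.108 585.1 273.3 9.7 | [0.5868 0.275  0.0999]
vial z 0.09 598.2 161.7 10.1 | vial z 0.108 594.4 163.2 9.6 | [0.5964 0.1636 0.0996]
1 1 X [0.0517 0.0733] Y [0.0113 0.1007] 0.1105 984
1 -1 X [-0.0982 -0.0636] Y [0.01   0.1013] 0.1105 2329
-1 1 X [0.0501 0.0648] Y [-0.0625 -0.0098] 0.1083 70
-1 -1 X [-0.0978 -0.0535] Y [-0.1011 -0.0111] 0.1106 2316
60.3833
```

View pics/v0.png

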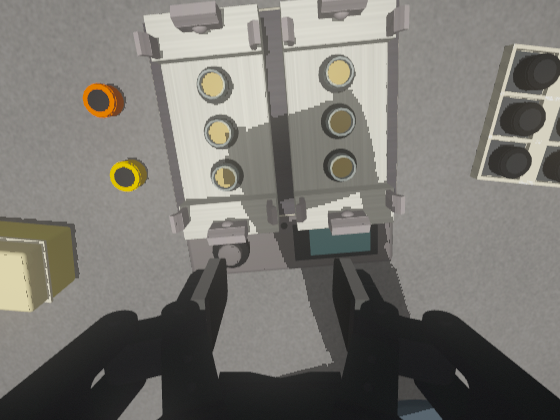

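The caps, vials and ledges all agree: centre (0.5489,0.2149), yaw 4.98°. Next I'll pick cover A and hold it above seat1 to check alignment.

```bash
cat >> h.py <<'E'
EC=np.array([.5489,.2149]); EY2=np.radians(4.98)
SEAT=[EC+rot2(EY2)@np.array([0,s]) for s in (-.056,.056)]
def fetch(h,yaw,seat):
    yaw=np.radians(yaw); r.set_gripper(.5,80); r.move_to([*h,.09],down(yaw)); r.move_linear([*h,.004],vel=.15)
    r.set_gripper(0,80); o=[r.current_opening()]; r.move_linear([*h,.19],vel=.2); o.append(r.current_opening())
    r.move_to([*seat,.19],down(EY2)); o+=[r.current_opening(),r.current_finger_force()]; return np.round(o,3)
def held(f):
    im,T=look(f); W=cloud(im,T); zp=r.current_tool_pos()[2]; h=im['pixels']
    p=r.current_tool_pos()
    m=(abs(W[...,2]-zp)<.012)&(np.hypot(W[...,0]-p[0],W[...,1]-p[1])<.12)&(h.min(2)>90)
    return [(np.round(rect(W[m][:,:2]),4).tolist(),np.median(W[m][:,2]).round(4))]
E
python3 - <<'E'
from h import *
r.move_to([.45,-.2,.26],down(0)); x=look('c2'); hs=covers(*x)[1]; print(hs)
h=min(hs,key=lambda t:t[0])
print(fetch(h[:2],h[4],SEAT[1])); print(r.current_tool_pos(),SEAT[1],held('hd1'),r.current_t())
E
```

```text
[[0.4514, -0.3109, 60.4893, 14.4781, 82.3387, 0.0354], [0.5661, -0.3239, 60.644, 13.5561, 78.6815, 0.0354]]
[ 0.143  0.14   0.141 78.065]
[0.5442494  0.27010445 0.18984776] [0.54403875 0.2706886 ] [([0.5461, 0.2707, 156.8969, 74.3095, 4.8199], np.float64(0.1883))] 67.9083
```

View pics/hd1.png

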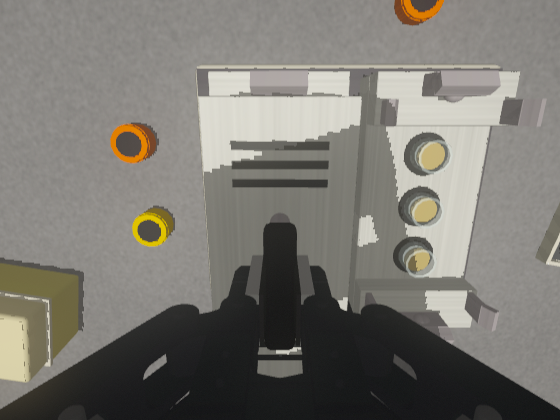

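The cover is held level over seat1, with its far edge at px row 68 and aligned within about 1 mm. Lowering and pressing it.

```bash
cat >> h.py <<'E'
def seatdown(xy,zmin=.1145,fmax=45):
    r.move_linear([*xy,.15],vel=.15); r.move_linear([*xy,.136],vel=.06); f0=r.current_contact_force()[2]; z=.136; log=[]
    while z>zmin:
        z-=.001; r.move_linear([*xy,z],vel=.04); F=r.current_contact_force(); log.append((round(z,4),*np.round(F,0).astype(int).tolist()))
        if F[2]-f0>fmax: break
    return log
E
python3 - <<'E'
from h import *
print(seatdown(SEAT[1]+[.0007,.0003])); print(r.current_tool_pos(),r.current_opening(),r.current_t())
E
```

```text
[(0.135, 0, 0, -2), (0.134, 1, 0, -2), (0.133, 0, 0, -2), (0.132, 0, 0, -2), (0.131, 0, 0, 0), (0.13, 0, 0, 3), (0.129, -1, -1, 8), (0.128, 0, 0, 6), (0.127, 0, 0, 5), (0.126, -1, 1, 5), (0.125, -3, 0, 2), (0.124, -5, -1, 6), (0.123, -1, 1, -6), (0.122, -5, 0, -8), (0.121, -6, 1, -6), (0.12, -6, 0, -4), (0.119, -7, 0, -1), (0.118, -5, 0, -5), (0.117, -3, 0, -3), (0.116, -4, -2, 4), (0.115, -3, -1, 7), (0.114, -8, -4, 18)]
[0.54568594 0.27112828 0.11601775] 0.14146046341919843 74.2083
```

It clicked past the catches and reached the ledge. Now release it and check that it sits level.

```bash
cat >> h.py <<'E'
def level(s,f):
    im,T=look(f); W=cloud(im,T); Q=W-[*SEAT[s],0]; c,n=np.cos(EY2),np.sin(EY2)
    X=Q[...,0]*c+Q[...,1]*n; Y=-Q[...,0]*n+Q[...,1]*c; Z=W[...,2]
    m=(abs(X)<.076)&(abs(Y)<.034)&(abs(Y)>.012)&(Z>.095)&(Z<.145)
    A=np.c_[X[m],Y[m],np.ones(m.sum())]; p=np.linalg.lstsq(A,Z[m],rcond=None)[0]
    k=m&(abs(Z-(p[0]*X+p[1]*Y+p[2]))<.004); A=np.c_[X[k],Y[k],np.ones(k.sum())]; p=np.linalg.lstsq(A,Z[k],rcond=None)[0]
    g=[np.round(np.median(Z[k&(abs(X-x)<.012)]),4) if (k&(abs(X-x)<.012)).sum() else None for x in (-.06,-.04,0,.04,.06)]
    return p.round(4),g
E
python3 - <<'E'
from h import *
p=r.current_tool_pos(); r.set_gripper(.4); r.move_linear([p[0],p[1],.19],vel=.2)
r.move_to([.46,.24,.28],down(0)); print(level(1,'l1'),r.current_t())
r.move_to([.45,-.2,.26],down(0)); x=look('c3'); hs=covers(*x)[1]; print(hs)
E
```

```text
(array([ 0.0009, -0.0003,  0.1146]), [np.float64(0.1146), np.float64(0.1146), np.float64(0.1146), np.float64(0.1147), np.float64(0.1147)]) 75.7083
[[0.5661, -0.3242, 60.3816, 13.6227, 78.5516, 0.0355]]
```

View pics/l1.png

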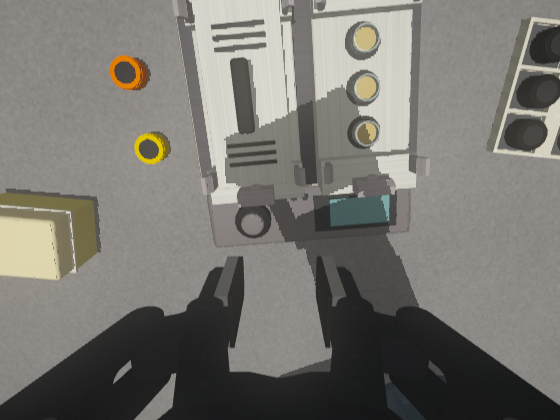

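Cover 1 lies level at z=0.1146 (0.111 ledge plus the 4 mm plate), fully between its housings. Now the second cover.

Run:
```python
from h import *
x=look(); h=covers(*x)[1][0]; print(h)
o=fetch(h[:2],h[4],SEAT[0]); hd=held('hd0'); print(o,hd,SEAT[0])
(cx,cy,L,w,a),z=hd[0]
if min(o[:3])>.11 and o[3]>40 and abs(cy-SEAT[0][1])<.004 and abs(a-5)<2 and abs(cx-SEAT[0][0]-.002)<.004:
    print(seatdown(SEAT[0]+[.0007,.0003])); p=r.current_tool_pos(); print(p,r.current_opening())
    r.set_gripper(.4); r.move_linear([p[0],p[1],.19],vel=.2)
    r.move_to([.46,.2,.28],down(0)); print(level(0,'l0'),level(1,'l2'))
print(r.current_t())
```

```text
[0.566, -0.3241, 60.3577, 13.7439, 78.6971, 0.0353]
[ 0.144  0.139  0.14  78.061] [([0.5563, 0.1594, 156.9406, 74.4902, 4.8869], np.float64(0.1882))] [0.55376125 0.1591114 ]
[(0.135, 0, -1, -2), (0.134, 0, 0, -1), (0.133, 0, -1, -1), (0.132, 0, 0, -1), (0.131, 0, 1, 1), (0.13, 0, 0, 5), (0.129, 0, 1, 6), (0.128, 1, 0, 4), (0.127, -2, 0, 6), (0.126, -3, 1, 3), (0.125, -5, -1, 4), (0.124, -1, -1, -6), (0.123, -4, 0, -9), (0.122, -4, -1, -7), (0.121, -6, -1, -5), (0.12, -5, -1, -4), (0.119, -6, -1, -3), (0.118, -5, 1, -5), (0.117, -2, -1, -4), (0.116, -4, 0, 4), (0.115, -6, -1, 11), (0.114, -10, -2, 22)]
[0.55505878 0.15947205 0.11617325] 0.14284713568057403
(array([ 0.001 , -0.0004,  0.1147]), [np.float64(0.1146), np.float64(0.1147), np.float64(0.1147), np.float64(0.1147), np.float64(0.1147)]) (array([ 0.0007, -0.0007,  0.1146]), [np.float64(0.1146), np.float64(0.1146), np.float64(0.1146), np.float64(0.1147), np.float64(0.1147)])
90.9
```

Both covers are level at 0.1147. Last, locate and press the start button.

Run:
```python
from h import *
B=[]
for i,p in enumerate([(.40,.24,.26),(.36,.29,.26)]):
    r.move_to(p,down(0)); im,T=look(f'b{i}'); W=cloud(im,T); Z=W[...,2]
    m=((Z>.0575)&(Z<.07)&(np.hypot(W[...,0]-.40,W[...,1]-.27)<.03)).astype(np.uint8)
    for c in blobs(m,W,60):
        k=cv2.drawContours(np.zeros_like(m),[c],-1,1,-1)>0; k&=m>0
        (x,y),rad=cv2.minEnclosingCircle((W[k][:,:2]*1000).astype(np.float32)); print(x,y,rad,np.median(Z[k])); B.append((x/1000,y/1000,rad))
B=[b for b in B if 12<b[2]<17]; b=np.mean(B,0)[:2]; print(b)
r.set_gripper(0,30); r.move_to([*b,.13],down(0)); r.move_linear([*b,.066],vel=.1); f0=r.current_contact_force()[2]; z=.066
while z>.044:
    z-=.001; r.move_linear([*b,z],vel=.04); f=r.current_contact_force()[2]-f0; print((round(z,3),round(f,1)),end=' ')
    if f>14: break
r.sleep(.3); r.move_linear([*b,.13],vel=.1); print(r.current_t())
r.move_to([.42,.2,.28],down(0)); im,T=look('end'); print(level(0,'l3'),level(1,'l4'))
save('top','top1.png')
```

```text
404.1318054199219 273.11346435546875 15.837738990783691 0.06616031508828607
404.21112060546875 271.73785400390625 15.317033767700195 0.06629495576271055
[0.40417146 0.27242566]
(0.065, np.float64(0.0)) (0.064, np.float64(0.2)) (0.063, np.float64(-1.1)) (0.062, np.float64(-1.2)) (0.061, np.float64(-0.5)) (0.06, np.float64(-0.7)) (0.059, np.float64(-0.7)) (0.058, np.float64(-0.5)) (0.057, np.float64(-1.4)) (0.056, np.float64(-0.7)) (0.055, np.float64(-1.2)) (0.054, np.float64(-0.2)) (0.053, np.float64(-0.4)) (0.052, np.float64(1.0)) (0.051, np.float64(1.8)) (0.05, np.float64(1.7)) (0.049, np.float64(2.5)) (0.048, np.float64(3.5)) (0.047, np.float64(3.7)) (0.046, np.float64(15.4)) 99.8833
(array([ 0.0004, -0.0008,  0.1147]), [np.float64(0.1147), np.float64(0.1147), np.float64(0.1148), np.float64(0.1145), None]) (array([ 0.0002, -0.001 ,  0.1146]), [np.float64(0.1146), np.float64(0.1146), np.float64(0.1146), np.float64(0.1147), None])
```

View pics/top1.png

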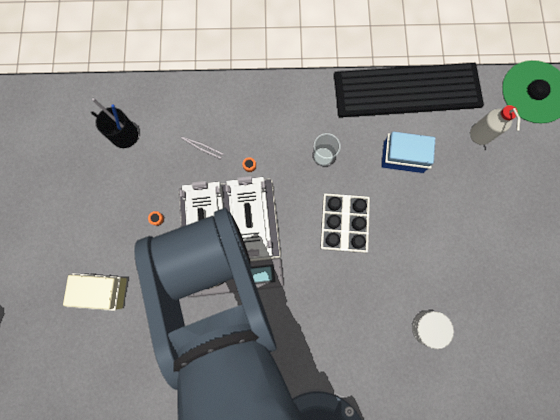

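The final top view shows six caps in the tray (333–360, 203–240) and both covers in place. The button travelled about 6 mm and then met a hard stop, so I'm handing in.

Run:
```python
from cell import r
print(r.hand_in(), r.current_t())
```

```text
the job is handed in; nothing more can be done
the job is handed in; nothing more can be done
```

The job is handed in at about 100 s of the 192 s allowed: all six caps are in their own tray pockets, both covers are snapped down and measured level on their ledges, and the start button was pressed to its stop.

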